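Find the loose bolt and hold its cap open with the opening iron

ROBOT

A 6-joint arm with a two-finger parallel gripper is mounted at the origin on the work surface. World frame = base frame: x ahead of the robot, y to its left, z up, the work surface at z = 0. Lengths are in m, angles in rad, forces in N, time in s.
With the tool pointing down it reaches from about 0.375 to 0.975 m from the base axis. Payload 3.8 kg.
Tool frame: the origin (TCP) lies midway between the tips of the shut fingers; the grasp point (between the pads) lies 19 mm behind it; z points along the fingers, y is the line along which they close (so a half turn about z gives the same grasp; the last joint's range is limited). The gripper opens to 88 mm and grips with 3 to 60 N. Pads are 18 mm wide; open, the fingers measure 123 mm over their backs; the gripper's body (75 mm by 187 mm) begins 45 mm behind the grasp point.
Start: joints at [1.237, 0.264, 1.604, -0, 1.274, -0.037], TCP at [0.197, 0.645, 0.239] pointing down, gripper open.
Joint ranges: [-2.63, 2.63], [-0.94, 2.18], [0.31, 2.57], [-1.31, 4.45], [0, 2.66], [-2.55, 2.55]. Speed limits (rad/s): [2.57, 2.57, 3.14, 3.14, 3.14, 3.14].

INTERFACE

Orientations are given as a rotation vector (axis times angle).
In Python, from cell import manip, inverse_kinematics, cams, order gives the robot as it stands. Calls block until the motion is done:
- manip.move_pose(position, orientation): joint-space move of the TCP to a pose.
- manip.move_linear(position, rate=0.15, rot=None): straight line of the TCP; rot=None keeps the orientation; rate is the mean speed in m/s.
- manip.set_joints(angles): joint-space move.
- manip.set_gripper(opening, force=None): finger opening in m; force is the grip in N (None keeps the last); returns when the fingers have stopped.
- manip.dwell(seconds).
- inverse_kinematics(position, orientation): joint angles nearest the present ones, or None.
- manip.state(): the state.
- cams.capture(name): name is "scene" or "top"; returns a dict with "image" (480x640x3 uint8, blue, green, red), "z_map" (480x640 float32, m along the optical axis (not along the pixel's ray), 0 where there is no reading), "intrinsics" (3x3 intrinsics, pixels), "k1" (the pictures are not rectified: a ray, as slopes to the right and down, at radius r is drawn at 1 + k1 r^2 times it, then the intrinsics apply), "position" and "orientation" of the camera in the world. Camera axes: x right, y down, z forward; pixel columns grow to the right and rows downward; lengths in m; the calibration is good to about 2 mm. A picture is of the moment at which its call begins.
A pose or a line that the arm cannot do raises manip.IKError and nothing moves.
- order.close_job(): hands the job in; it is judged then, once.
The state is a dict: "clock": time; "joint_pos": joint angles; "joint_velocities": joint speeds; "tau": joint torques, N m; "tool_pos": TCP position; "tcp_rot": TCP orientation; "contact_force": force on the tool from outside, world axes, zero at the start; "moment": the same for the moment, N m; "gripper_width": finger opening in m; "grasp_force": force on a finger pad.
Only numpy, scipy, OpenCV 4.12 (cv2) and the standard library are available. Lean on these libraries where they do the work, as an engineer would, in place of code of your own. Each camera call takes 0.05 s, during which the arm holds its last target. There are 200 camera calls.

TASK

One of the three bolts on the splice box is loose: tap the bolt heads from above until you find it (a tap sends the loose one down and it stays down; firm ones do not give), before any cap is lifted. Then, with the opening iron's thin blade in the slot under the front lip, lever up the loose bolt's cap to about 40 degrees and finish still gripping the iron, with the cap held open on its blade so that someone can get at the bolt. Leave the other two caps shut and the bottle, screwdriver and reel where they are.

Things in the scene. Friction and masses are not known exactly. Their poses are not given: they have to be found in the camera images.
- splice_box: White splice box, fixed; origin at bench height, box +x away from the robot, +y left; it spans x -85 to +65 mm. Main block 101 x 250 mm, top 32 mm above the bench; its front face is at box x -36 mm. In front a ledge 49 mm deep, 18 mm high. On top three identical hinged grey caps (centres at box y +80, 0, -80 mm), each with a steel bolt head standing up through its window.
- iron: Opening iron (pry tool), loose, about 180 g, upright on its heel, right of the box. Origin at the middle of the heel's underside, z up. Steel heel 34 x 34 x 10 mm; from it a flat blade, 20 mm wide, 3 mm thick, runs along the iron's +x, undersides flush, ending 62 mm from the origin. Above the heel a black square handle 24 x 24 mm, sides along x and y, from 10 to 110 mm height: grip it.
- blade_tip (a point): Tip of the iron's blade, middle of its end (62 mm along the iron's +x, 1.5 mm above its underside).
- cleaner: Bystander: clear cleaner bottle, 52 mm across, 130 mm tall, upright; origin at the middle of its underside. Leave alone.
- driver: Bystander: black-handled screwdriver, 190 mm long, lying on the bench; origin under its middle. Leave alone.
- reel: Bystander: empty grey fibre reel, 90 mm across, 32 mm high, lying flat; origin under its middle. Leave alone.
- bolt_left_top (a point): Centre of the top of the left (box +y) bolt's hexagon head, 22 mm across; on the box at x -14 mm. All three stand alike at first: top 52 mm above the bench, 15 mm above the cap around it.
- bolt_left (a joint): How far the left (box +y) bolt has sunk, m: 0 at the start. A firm bolt does not give (under 1 mm). The loose one slides down at about 2 N, stops at 0.008 and stays down.
- cap_left (a joint): Opening angle of the left (box +y) cap, rad: 0 lying shut, 0.7 is about 40 degrees, stop at 1.2. Its hinge runs along the box's y at the far edge, at box x +30 mm, 34.5 mm above the bench; the front edge swings up. A spring and its weight shut it again if it is let go: about 1 to 1.5 N at the front edge hold it open.
- cap_left_lip (a point): Middle of the front edge of the left (box +y) cap, on its underside; x towards the hinge (86 mm away), z out of the cap's top. The cap is 60 mm wide, 5 mm thick. When shut, its underside is 32 mm above the bench and the front 20 mm overhang the ledge, leaving a slot 14 mm high and 20 mm deep, open to the front. Behind this 20 mm bar is the window, 36 x 44 mm.
- bolt_mid_top (a point): Centre of the top of the middle bolt's hexagon head, 22 mm across; on the box at x -14 mm. All three stand alike at first: top 52 mm above the bench, 15 mm above the cap around it.
- bolt_mid (a joint): How far the middle bolt has sunk, m: 0 at the start. A firm bolt does not give (under 1 mm). The loose one slides down at about 2 N, stops at 0.008 and stays down.
- cap_mid (a joint): Opening angle of the middle cap, rad: 0 lying shut, 0.7 is about 40 degrees, stop at 1.2. Its hinge runs along the box's y at the far edge, at box x +30 mm, 34.5 mm above the bench; the front edge swings up. A spring and its weight shut it again if it is let go: about 1 to 1.5 N at the front edge hold it open.
- cap_mid_lip (a point): Middle of the front edge of the middle cap, on its underside; x towards the hinge (86 mm away), z out of the cap's top. The cap is 60 mm wide, 5 mm thick. When shut, its underside is 32 mm above the bench and the front 20 mm overhang the ledge, leaving a slot 14 mm high and 20 mm deep, open to the front. Behind this 20 mm bar is the window, 36 x 44 mm.
- bolt_right_top (a point): Centre of the top of the right (box -y) bolt's hexagon head, 22 mm across; on the box at x -14 mm. All three stand alike at first: top 52 mm above the bench, 15 mm above the cap around it.
- bolt_right (a joint): How far the right (box -y) bolt has sunk, m: 0 at the start. A firm bolt does not give (under 1 mm). The loose one slides down at about 2 N, stops at 0.008 and stays down.
- cap_right (a joint): Opening angle of the right (box -y) cap, rad: 0 lying shut, 0.7 is about 40 degrees, stop at 1.2. Its hinge runs along the box's y at the far edge, at box x +30 mm, 34.5 mm above the bench; the front edge swings up. A spring and its weight shut it again if it is let go: about 1 to 1.5 N at the front edge hold it open.
- cap_right_lip (a point): Middle of the front edge of the right (box -y) cap, on its underside; x towards the hinge (86 mm away), z out of the cap's top. The cap is 60 mm wide, 5 mm thick. When shut, its underside is 32 mm above the bench and the front 20 mm overhang the ledge, leaving a slot 14 mm high and 20 mm deep, open to the front. Behind this 20 mm bar is the window, 36 x 44 mm.
Not all that is in view belongs to the job. There is more than one size of the iron; the one meant has the size given above.

How it is judged:
By the outcome, as a careful person would: the job done as asked, in the order asked, and still so for the second after the job is handed in, while the arm keeps its last pose, push and grip.
It also fails if it takes over 56 s, if anything falls off the work surface, if the arm or the gripper's body presses on something with over 40 N, if the wrist force passes 120 N, or if a joint passes its speed limit or range.

## Working session

There is one attempt and no reset: what is moved stays moved. The work goes in short steps, each a Python script; the robot and the scene stay as the last script left them, time stands still between calls to the robot, and variables do not carry over. Pictures are saved under pics/ and viewed, at most 10 in all, crops included, and the job is handed in when it is done.

```bash
ls; mkdir -p pics
python3 - <<'E'
from cell import manip,cams
import cv2,numpy as np
for n in("scene","top"):
    c=cams.capture(n); cv2.imwrite(f"pics/{n}0.png",c["image"]); np.savez(f"{n}0.npz",**c)
    print(n,c["intrinsics"].tolist(),c["k1"],c["position"],c["orientation"],(c["z_map"]>0).mean())
print(manip.state())
E
```

```text
pics
scene [[620.270089310103, 0.0, 321.6342309101038], [0.0, 620.270089310103, 245.14384387723604], [0.0, 0.0, 1.0]] -0.13462460581460445 [ 1.09033571 -0.66299823  1.06910491] [-2.3437805  -0.81612058  0.30763178] 0.99595703125
top [[442.7877127150425, 0.0, 321.11590786354435], [0.0, 442.7877127150425, 239.21074912920088], [0.0, 0.0, 1.0]] -0.03626551548424093 [ 0.49177802 -0.04771933  1.26612175] [-2.1549238   2.21009632 -0.07543653] 0.9961555989583334
{'clock': 0.1, 'joint_pos': array([ 1.23709970e+00,  2.64670478e-01,  1.60517449e+00, -1.96338300e-05,
        1.27368826e+00, -3.68976320e-02]), 'joint_velocities': array([ 0.00108561, -0.00061719, -0.00379333,  0.00282927,  0.00122697,
       -0.00027282]), 'tau': array([ 8.11988357e-04, -5.03623545e+01, -3.58068788e+01,  7.32787815e-02,
        2.33865943e-02, -9.02412967e-05]), 'tool_pos': array([0.19721802, 0.64491054, 0.23755143]), 'tcp_rot': array([-4.64442168e-01, -3.10672793e+00,  3.00118398e-03]), 'contact_force': array([ 0.55707956, -0.14679205,  0.27193036]), 'moment': array([-0.02863411,  0.07366176, -0.03170301]), 'grasp_force': 0.0, 'gripper_width': 0.08828851515013357}
```

View pics/top0.png

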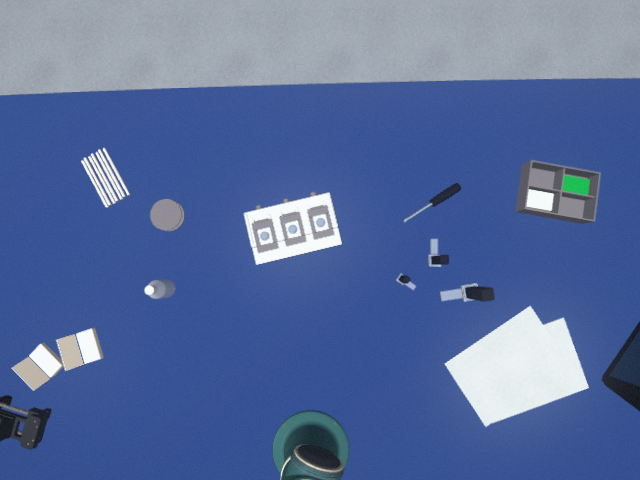

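View pics/scene0.png

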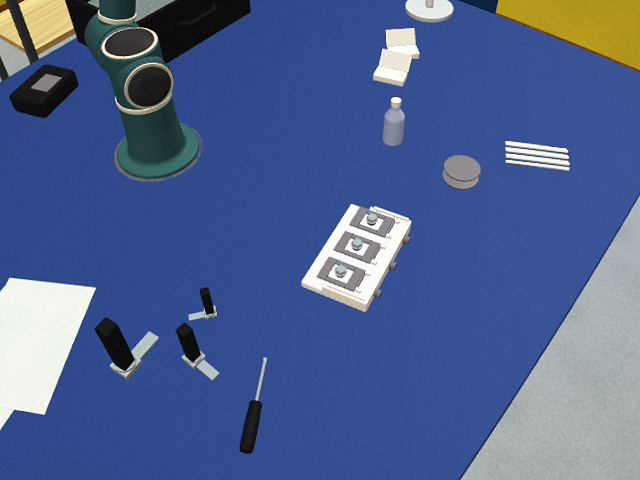

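The top view shows the box with bolts at about (265,236), (292,229) and (320,222). Three irons stand at (437,258), (405,281) and (470,294); the middle-sized one at (437,258) looks like the right one. The bottle is at (160,289), the reel at (167,215), and the driver at (432,203). The scene view agrees with this. Next I'll measure positions.

```bash
cat > h.py <<'E'
import numpy as np, cv2
from scipy.spatial.transform import Rotation as R
def D(c): return np.array([c["k1"],0,0,0,0],float)
def rays(c,px):
    # polynomial is forward distortion r->r(1+k1 r^2): OpenCV model
    u=cv2.undistortPoints(np.asarray(px,float).reshape(-1,1,2),c["intrinsics"],D(c),).reshape(-1,2)
    return R.from_rotvec(c["orientation"]).apply(np.c_[u,np.ones(len(u))])
def plane(c,px,z):
    d=rays(c,px); p=np.asarray(c["position"]); return p+d*((z-p[2])/d[:,2])[:,None]
def cloud(c):
    v,u=np.mgrid[:480,:640]; d=rays(c,np.c_[u.ravel(),v.ravel()])
    return (c["position"]+d*c["z_map"].reshape(-1,1)).reshape(480,640,3)
def pix(c,P):
    q=R.from_rotvec(c["orientation"]).inv()
    return cv2.projectPoints(np.asarray(P,float).reshape(-1,1,3),q.as_rotvec(),-q.apply(c["position"]),c["intrinsics"],D(c))[0].reshape(-1,2)
E
python3 - <<'E'
from h import *
for n,rois in(("top",dict(med=(420,232,455,272),small=(392,268,422,296),big=(436,278,500,310),box=(240,188,348,270))),("scene",dict(med=(172,318,222,385),box=(295,200,420,315)))):
    c=dict(np.load(n+"0.npz")); W=cloud(c); im=c["image"].astype(int); b,g,r=im[...,0],im[...,1],im[...,2]
    nb=(b-r<50)|(r>110)  # not bench blue
    print(n,"bench z",np.median(W[150:420,200:235,2]) if n=="top" else np.median(W[330:400,300:500,2]))
    for k,(x0,y0,x1,y1) in rois.items():
        m=np.zeros((480,640),bool); m[y0:y1,x0:x1]=nb[y0:y1,x0:x1]
        P=W[m]; print(k,m.sum(),"z pct",np.percentile(P[:,2],[1,25,50,75,99]).round(4))
    vis=[c["image"][y0:y1,x0:x1] for (x0,y0,x1,y1) in rois.values()]
    vis=[cv2.resize(v,None,fx=s,fy=s,interpolation=cv2.INTER_CUBIC) for v,s in zip(vis,[8,8,5,5] if n=="top" else [5,4])]
    H=sum(v.shape[0] for v in vis[::2]); 
    can=np.zeros((600,800,3),np.uint8); x=y=0;rowh=0
    if n=="top": pos=[(0,0),(290,0),(0,330),(0,0)]; 
    for i,v in enumerate(vis):
        if n=="top":
            if i==3: v=cv2.resize(v,(432,328)); px,py=368,260
            else: px,py=[(0,0),(290,0),(0,330)][i]
            if i==2: v=cv2.resize(v,(360,180))
        else: px,py=[(0,0),(270,0)][i]
        v=v[:600-py,:800-px]; can[py:py+v.shape[0],px:px+v.shape[1]]=v
    cv2.imwrite(f"pics/{n}_crop.png",can)
E
```

```text
top bench z -0.000831148481612809
med 341 z pct [-0.0028  0.0031  0.0138  0.1043  0.1142]
small 151 z pct [-0.0038  0.0019  0.0083  0.0756  0.084 ]
big 697 z pct [-0.0027  0.0044  0.0281  0.1314  0.1508]
box 4930 z pct [-0.0016  0.022   0.0317  0.0358  0.0527]
scene bench z -0.0005140561080396733
med 967 z pct [-0.0019  0.0045  0.0274  0.0851  0.1125]
box 7070 z pct [-0.0003  0.0213  0.0315  0.0355  0.0522]
```

View pics/top_crop.png

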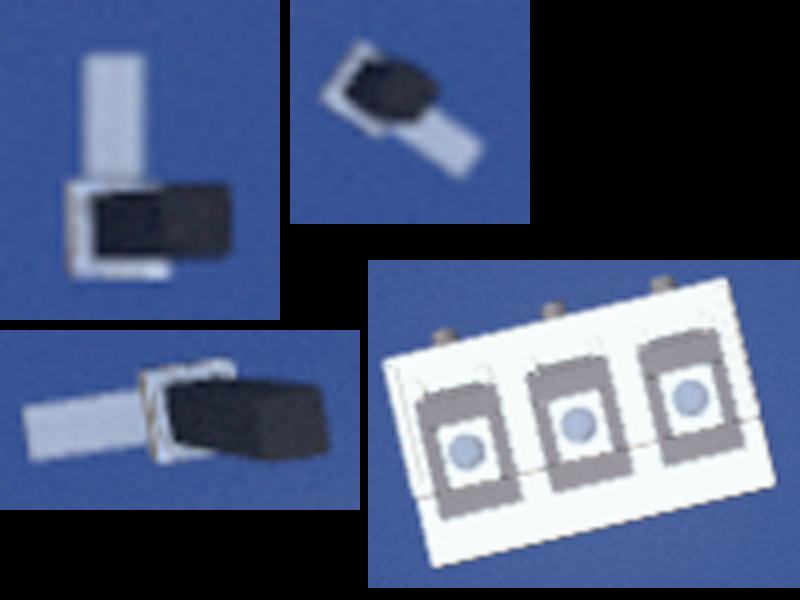

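View pics/scene_crop.png

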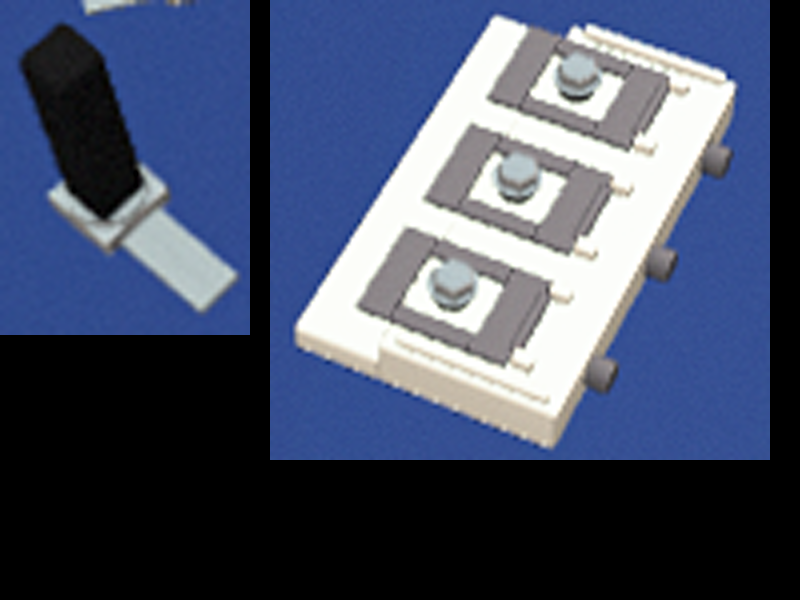

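The crops confirm that the medium iron fits the given size: the heel is about 35 mm, the blade sticks out about 45 mm, and the top is at about 110 mm. Next are precise coordinates for its corners, the bolts and the box outline.

```bash
cat >> h.py <<'E'
def box_fit(cs):
    """bolt head centres from both views (triangulated and on plane z=.052)"""
    out={}
    for n,c,roi in cs:
        im=c["image"].astype(int); b,g,r=im[...,0],im[...,1],im[...,2]
        x0,y0,x1,y1=roi; m=np.zeros((480,640),np.uint8)
        m[y0:y1,x0:x1]=((b-r>12)&(b-r<90)&(g>100)&(g-r>3))[y0:y1,x0:x1]
        W=cloud(c); m&=(np.abs(W[...,2]-.050)<.008).astype(np.uint8)
        k,l,s,ce=cv2.connectedComponentsWithStats(m)
        i=[j for j in range(1,k) if s[j,4]>15]; out[n]=(s[i,4],ce[i],plane(c,ce[i],.052))
    return out
E
python3 - <<'E'
from h import *
T=dict(np.load("top0.npz"));S=dict(np.load("scene0.npz"))
for n,(a,ce,P) in box_fit([("top",T,(240,188,348,270)),("scene",S,(295,200,420,315))]).items(): print(n,a,ce.round(1).tolist(),P.round(4).tolist())
for n,c,roi in(("top",T,(240,188,348,270)),("scene",S,(295,200,420,315))):
    # white box outline: points at ledge-top height & main top
    W=cloud(c); im=c["image"].astype(int); x0,y0,x1,y1=roi
    w=np.zeros((480,640),bool); w[y0:y1,x0:x1]=(im.min(2)>150)[y0:y1,x0:x1]
    for nm,lo,hi in(("ledge",.012,.023),("main",.027,.037)):
        P=W[w&(W[...,2]>lo)&(W[...,2]<hi)]; r=cv2.minAreaRect(P[:,:2].astype(np.float32)*1000); print(n,nm,len(P),P[:,2].mean().round(4),r)
        print(cv2.boxPoints(r).round(1).tolist())
for n,c,roi in(("top",T,(424,234,455,272)),("scene",S,(172,318,222,385))):
    im=c["image"].astype(int);b,r=im[...,0],im[...,2]; x0,y0,x1,y1=roi; W=cloud(c)
    m=np.zeros((480,640),bool); m[y0:y1,x0:x1]=((r>115))[y0:y1,x0:x1]
    v,u=np.nonzero(m); P=plane(c,np.c_[u,v],.003)
    # blade: forward part
    if n=="top": print("xr",P[:,0].min(),P[:,0].max())
    xm=P[:,0].max(); q=P[P[:,0]>xm-.040]; r=cv2.minAreaRect(q[:,:2].astype(np.float32)*1000); print(n,"blade",len(q),r,cv2.boxPoints(r).round(1).tolist())
    q=P[P[:,0]<xm-.05]; print("heel",q.min(0),q.max(0))
    k=np.zeros((480,640),bool); k[y0:y1,x0:x1]=(im.max(2)<75)[y0:y1,x0:x1]; 
    H=W[k&(W[...,2]>.103)]; print("handle top",len(H),H.mean(0) if len(H) else 0, cv2.minAreaRect(H[:,:2].astype(np.float32)*1000))
E
```

```text
top [64 64 67] [[320.4, 222.4], [292.5, 229.1], [264.5, 235.5]] [[0.6268, -0.0437, 0.052], [0.6101, 0.0335, 0.052], [0.5945, 0.1112, 0.052]]
scene [36 37 39] [[371.4, 216.0], [356.4, 241.1], [340.4, 268.2]] [[0.5958, 0.1103, 0.052], [0.6125, 0.0324, 0.052], [0.6297, -0.0461, 0.052]]
top ledge 1071 0.0172 ((619.4989013671875, 36.21095275878906), (158.4004669189453, 249.24253845214844), 12.081951141357422)
[[516.0, 141.5], [568.0999755859375, -102.19999694824219], [723.0, -69.0999984741211], [670.9000244140625, 174.60000610351562]]
top main 2108 0.0319 ((629.1507568359375, 37.941734313964844), (121.18196105957031, 249.1405792236328), 12.141569137573242)
[[543.7000122070312, 147.0], [596.0999755859375, -96.5999984741211], [714.5999755859375, -71.0999984741211], [662.2000122070312, 172.5]]
scene ledge 1261 0.017 ((616.1737060546875, 30.11675262451172), (148.71177673339844, 251.54336547851562), 12.111577987670898)
[[517.0999755859375, 137.5], [569.9000244140625, -108.5], [715.2999877929688, -77.30000305175781], [662.5, 168.6999969482422]]
scene main 2513 0.0314 ((630.9514770507812, 35.089
[... 576 characters left out ...]
 [ 0.52509297 -0.34767654  0.003     ]
handle top 84 [ 0.51516946 -0.35585412  0.13615068] ((509.586669921875, -211.5504608154297), (21.91465187072754, 328.8630065917969), 2.3913533687591553)
scene blade 201 ((557.2217407226562, -368.7196960449219), (20.500259399414062, 40.235687255859375), 88.26081085205078) [[536.7999877929688, -378.3999938964844], [577.0, -379.6000061035156], [577.5999755859375, -359.1000061035156], [537.4000244140625, -357.8999938964844]]
heel [ 0.44227025 -0.38378739  0.003     ] [ 0.52685047 -0.28570053  0.003     ]
handle top 151 [ 0.52180365 -0.37019027  0.11526826] ((800.0379028320312, -505.9200439453125), (27.533599853515625, 659.5660400390625), 63.972904205322266)
```

```bash
cat >> h.py <<'E'
YAW=.2103; O=np.array([.625,.0359]); IRON=np.array([.515,-.366]); IYAW=-.035
def bx(x,y,z):
    c,s=np.cos(YAW),np.sin(YAW); return np.array([O[0]+c*x-s*y,O[1]+s*x+c*y,z])
def down(phi):
    a=(phi+np.pi/2)/2; return np.pi*np.array([np.cos(a),np.sin(a),0])
E
cat > tap.py <<'E'
import sys
from h import *; from cell import manip
def tap(name,y):
    st=manip.state; p=bx(-.014,y,.075)
    manip.move_pose(p,down(YAW)); manip.dwell(.15); f0=st()["contact_force"][2]
    p[2]=.056; manip.move_linear(p,rate=.08); t=st()["clock"]; log=[]
    while p[2]>.0415:
        p[2]-=.0015; manip.move_linear(p,rate=.03); s=st(); f=s["contact_force"][2]-f0
        log.append((round(s["tool_pos"][2]*1e3,1),round(f,1)))
        if abs(f)>7: break
    print(name,"f0",round(f0,2),log,"dt",round(st()["clock"]-t,2))
    p[2]=.075; manip.move_linear(p,rate=.1); print(st()["clock"])
if sys.argv[1]=="go":
    manip.set_gripper(0.0,20); tap("left",.08)
else: tap(sys.argv[1],float(sys.argv[2]))
E
python3 tap.py go
```

```text
left f0 0.12 [(np.float64(54.6), np.float64(-0.7)), (np.float64(53.0), np.float64(-0.0)), (np.float64(51.6), np.float64(0.2)), (np.float64(50.0), np.float64(0.3)), (np.float64(48.4), np.float64(0.2)), (np.float64(46.8), np.float64(0.2)), (np.float64(45.3), np.float64(-0.6)), (np.float64(44.4), np.float64(4.0)), (np.float64(44.4), np.float64(13.0))] dt 2.25
7.1
```

Contact with the left bolt came at about 44.4 mm instead of 52, which suggests it sank 8 mm. I'll check that with depth while moving over to the iron.

Run:
```python
from h import *; from cell import manip,cams
p=np.array([*IRON,.20]); 
manip.move_linear(bx(-.014,.08,.16),rate=.25)
manip.move_pose(p,down(IYAW)); manip.set_gripper(.056,20)
print(manip.state()["clock"],manip.state()["tool_pos"],manip.state()["joint_pos"].round(2))
for n in("top","scene"):
    c=cams.capture(n); c0=dict(np.load(n+"0.npz")); np.savez(n+"1.npz",**c); W=cloud(c);W0=cloud(c0)
    for k,y in(("left",.08),("mid",0),("right",-.08)):
        u,v=pix(c,bx(-.014,y,.048))[0].round().astype(int); s=np.s_[v-1:v+2,u-1:u+2,2]
        print(n,k,np.median(W0[s]).round(4),np.median(W[s]).round(4))
c=cams.capture("scene"); cv2.imwrite("pics/s1.png",c["image"])
```

```text
10.2833 [ 0.51494839 -0.36606666  0.20000927] [-0.66  0.21  1.74 -0.    1.19 -0.62]
top left 0.0503 0.0407
top mid 0.0511 0.052
top right 0.0533 0.0518
scene left 0.0503 0.0424
scene mid 0.0508 0.051
scene right 0.051 0.0517
```

View pics/s1.png

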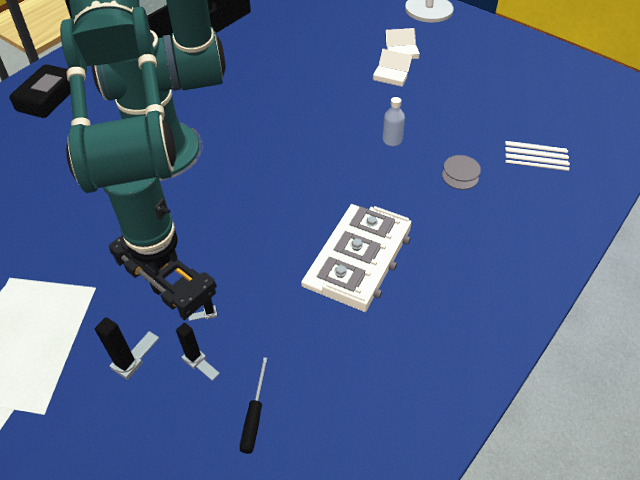

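The picture and depth confirm it: the left bolt at (371,218) sits about 8 mm lower, while mid and right are unchanged at about 51–52 mm. The left bolt is the loose one. The gripper is above the medium iron at (190,345), so I'll grasp it.

Run:
```python
from h import *; from cell import manip,cams
s=manip.state
p=np.array([*IRON,.12]); manip.move_linear(p,rate=.2)
p[2]=.064; manip.move_linear(p,rate=.12); print(s()["contact_force"].round(2))
manip.set_gripper(.02,45); print(s()["gripper_width"],s()["grasp_force"],s()["contact_force"].round(2))
p[2]=.164; manip.move_linear(p,rate=.15); manip.dwell(.2)
q=s(); print(q["clock"],q["gripper_width"],q["grasp_force"],q["contact_force"].round(2),q["moment"].round(3),q["tool_pos"])
W={}
for n,roi in(("top",None),("scene",None)):
    c=cams.capture(n); np.savez(n+"2.npz",**c); im=c["image"].astype(int); W=cloud(c)
    # blade: bright pixels with z ~ .10 forward of iron
    m=(im[...,2]>110)&(np.abs(W[...,0]-.555)<.03)&(np.abs(W[...,1]+.367)<.03)&(W[...,2]>.085)&(W[...,2]<.12)
    P=W[m]; print(n,m.sum(),P.mean(0).round(4))
    if m.sum()>20:
        v,u=np.nonzero(m); Q=plane(c,np.c_[u,v],.103); r=cv2.minAreaRect(Q[:,:2].astype(np.float32)*1000); print(r,cv2.boxPoints(r).round(1).tolist())
        A=np.c_[P[:,0]-.55,np.ones(len(P))]; print("pitch fit",np.linalg.lstsq(A,P[:,2],rcond=None)[0])
    cv2.imwrite(f"pics/{n}2.png",c["image"])
a=cv2.imread("pics/top2.png")[200:330,360:520]; b=cv2.imread("pics/scene2.png")[230:390,120:280]
can=np.zeros((480,800,3),np.uint8); can[:325,:400]=cv2.resize(a,(400,325)); can[:400,400:]=cv2.resize(b,(400,400)); cv2.imwrite("pics/g2.png",can)
```

```text
[-0.32 -0.55  0.29]
0.023760795640142184 44.99318866990507 [ 0.53 -1.02  0.08]
13.2 0.023515464401128335 44.99308733269572 [ 0.32 -0.19 -2.04] [-0.128  0.092  0.001] [ 0.5141982  -0.36539796  0.16226664]
top 111 [ 0.549  -0.3613  0.1016]
((549.0991821289062, -362.2096862792969), (20.94565200805664, 47.89069747924805), 80.7696533203125) [[523.7999877929688, -368.70001220703125], [571.0999755859375, -376.3999938964844], [574.4000244140625, -355.70001220703125], [527.0999755859375, -348.0]]
pitch fit [-0.13528707  0.10142921]
scene 297 [ 0.5491 -0.3684  0.1019]
((548.9286499023438, -370.61480712890625), (32.51401138305664, 56.77511978149414), 77.51681518554688) [[517.7000122070312, -380.3999938964844], [573.0999755859375, -392.6000061035156], [580.2000122070312, -360.8999938964844], [524.7000122070312, -348.6000061035156]]
pitch fit [-0.10738768  0.10182991]
```

View pics/g2.png

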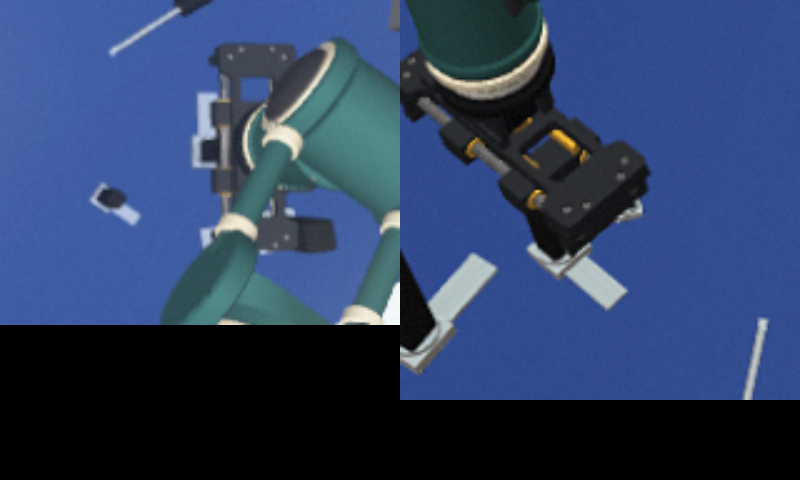

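The iron is held in the gripper, with its blade at about (590,285) in the right half of the picture. I'll check its pitch and yaw using only the blade pixels.

Run:
```python
from h import *
for n in("top","scene"):
    c=dict(np.load(n+"2.npz")); im=c["image"].astype(int); W=cloud(c)
    m=((im[...,2]>110)&(np.abs(W[...,0]-.555)<.03)&(np.abs(W[...,1]+.367)<.025)&(W[...,2]>.085)&(W[...,2]<.12)).astype(np.uint8)
    me=cv2.erode(m,np.ones((3,3),np.uint8)) if n=="scene" else m
    P=W[me>0]
    for lo in np.arange(.52,.58,.008):
        q=P[(P[:,0]>=lo)&(P[:,0]<lo+.008)]
        if len(q): print(n,round(lo,3),len(q),np.median(q[:,2]).round(4),q[:,1].min().round(4),q[:,1].max().round(4))
    q=P[(P[:,0]>.537)]; A=np.c_[q[:,0]-.55,np.ones(len(q))]; print("pitch",np.linalg.lstsq(A,q[:,2],rcond=None)[0])
    v,u=np.nonzero(m); Q=plane(c,np.c_[u,v],.1015); Q=Q[Q[:,0]>.537]; r=cv2.minAreaRect(Q[:,:2].astype(np.float32)*1000); print(r,Q[:,0].max())
```

```text
top 0.52 8 0.1086 -0.3643 -0.3475
top 0.528 23 0.1023 -0.3704 -0.3477
top 0.536 16 0.1005 -0.3707 -0.354
top 0.544 15 0.1002 -0.3663 -0.3543
top 0.552 15 0.1002 -0.3679 -0.3548
top 0.56 17 0.1008 -0.3713 -0.3549
top 0.568 17 0.0991 -0.3756 -0.3561
pitch [-0.0315822   0.10041812]
((555.6167602539062, -364.5614929199219), (18.567989349365234, 37.01852035522461), 87.44873809814453) 0.5745209604623494
scene 0.528 18 0.1007 -0.3745 -0.3597
scene 0.536 32 0.1003 -0.3755 -0.3598
scene 0.544 31 0.1009 -0.3749 -0.3607
scene 0.552 32 0.1005 -0.3748 -0.3602
scene 0.56 32 0.1012 -0.3766 -0.3612
scene 0.568 22 0.101 -0.3759 -0.3606
pitch [0.00600399 0.10073105]
((556.4146728515625, -368.4298400878906), (20.552194595336914, 38.87403106689453), 88.08300018310547) 0.5755545958363156
```

The held iron is level, and its blade sits where expected: the tip is 62 mm ahead of the tool axis and the blade top 61 mm below the TCP. Next I'll move in front of the left cap.

```bash
cat >> h.py <<'E'
DT=.0613 # tcp above blade top
def goto(manip,tipx,y,ztop,rate=.05,fix=True):
    """put the blade tip's top edge at box (tipx,y,ztop), then correct the servo sag"""
    want=bx(tipx-.062,y,ztop+DT); manip.move_linear(want,rate=rate)
    if fix:
        manip.dwell(.15); e=want-manip.state()["tool_pos"]; manip.move_linear(want+np.clip(e,-.004,.004),rate=.05); manip.dwell(.1)
    return want
E
python3 - <<'E'
from h import *; from cell import manip,cams
s=manip.state
manip.move_linear([*IRON,.22],rate=.2)
manip.move_pose(bx(-.072-.062,.08,.17),down(YAW))
w=goto(manip,-.072,.08,.0265,rate=.12)
q=s(); print(q["clock"],(q["tool_pos"]-w).round(4),q["contact_force"].round(2),q["joint_pos"].round(2))
for n in("top","scene"):
    c=cams.capture(n); np.savez(n+"3.npz",**c); cv2.imwrite(f"pics/{n}3.png",c["image"])
a=cv2.imread("pics/top3.png")[180:300,220:360]; b=cv2.imread("pics/scene3.png")[140:320,240:420]
can=np.zeros((400,800,3),np.uint8); can[:343,:400]=cv2.resize(a,(400,343),interpolation=cv2.INTER_CUBIC); can[:,400:]=cv2.resize(b,(400,400),interpolation=cv2.INTER_CUBIC); cv2.imwrite("pics/g3.png",can)
E
```

```text
16.7417 [-0.001 -0.    -0.001] [ 0.18 -0.24 -1.74] [ 0.13  0.05  2.15  0.    0.94 -0.08]
```

View pics/g3.png

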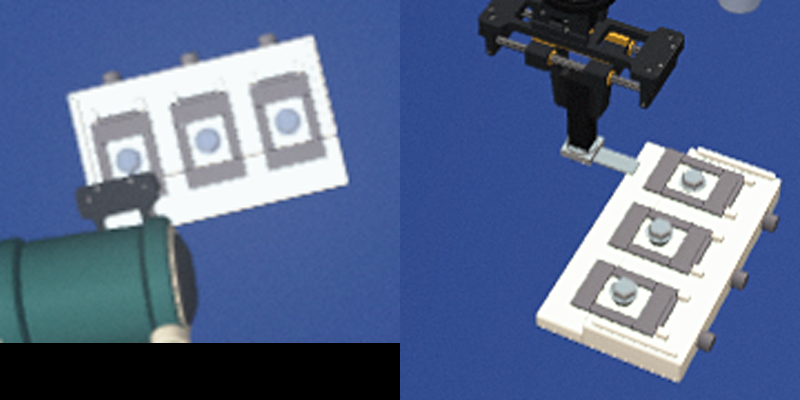

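The blade is level, just in front of the left cap's slot: its tip is at crop (635,162) and the cap's lip at about (650,168). I'll insert it with a force guard.

Run:
```python
from h import *; from cell import manip,cams
s=manip.state; f0=s()["contact_force"]; c=dict(np.load("scene3.npz")); W=cloud(c)
for x,y in((-.09,.08),(-.08,.08),(-.075,.08)):
    u,v=pix(c,bx(x,y,.0265))[0].round().astype(int); print("blade z",np.median(W[v-1:v+2,u-1:u+2,2]).round(4))
for t in (-.064,-.058,-.052,-.047,-.043):
    w=goto(manip,t,.08,.0268,rate=.06,fix=False); w2=w+[.001,0,.001]; manip.move_linear(w2,rate=.05)
    q=s(); df=q["contact_force"]-f0; print(t,(q["tool_pos"]-w).round(4),df.round(2),q["clock"].__round__(2))
    if np.linalg.norm(df)>6: print("STOP"); break
c=cams.capture("scene"); cv2.imwrite("pics/g4.png",cv2.resize(c["image"][170:290,280:420],(700,600),interpolation=cv2.INTER_CUBIC))
```

```text
blade z 0.0211
blade z 0.025
blade z 0.025
-0.064 [ 0.001 -0.     0.001] [-0.08  0.63  0.77] 17.39
-0.058 [ 0.0011 -0.      0.0011] [ 0.48 -0.21  0.45] 17.89
-0.052 [0.0011 0.     0.0011] [-0.12 -0.23  0.06] 18.39
-0.047 [0.0012 0.     0.0011] [0.6  0.31 1.09] 18.89
-0.043 [0.0011 0.     0.0011] [-0.57 -0.99  0.93] 19.39
```

View pics/g4.png

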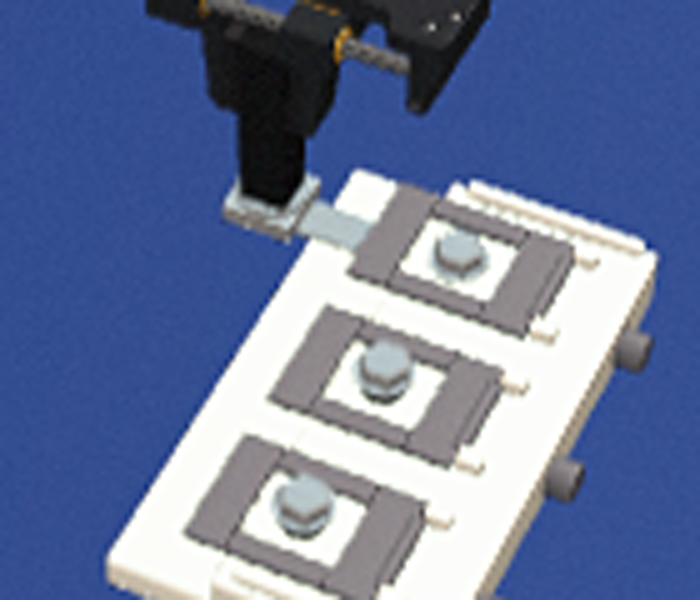

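The blade is in the slot under the left cap's lip, at (360,240), with no contact force. Now I'll lever the cap up along its arc.

Run:
```python
from h import *; from cell import manip,cams
s=manip.state; f0=s()["contact_force"]
R_=.086-.013
for th in np.r_[.0,np.arange(.1,.71,.1)]:
    x=.030-R_*np.cos(th)-.0025*np.sin(th); z=.0345+R_*np.sin(th)-.0025*np.cos(th)
    w=goto(manip,x,.08,z,rate=.06,fix=False)
    q=s(); df=q["contact_force"]-f0; print(round(th,1),(q["tool_pos"]-w).round(4),df.round(2),round(q["clock"],2),round(q["gripper_width"],4))
    if np.linalg.norm(df)>10: print("STOP"); break
manip.dwell(.3)
for n in("scene","top"):
    c=cams.capture(n); np.savez(n+"5.npz",**c); W=cloud(c); im=c["image"].astype(int)
    # grey cap pixels in the left cap's neighbourhood, box frame
    d=W[...,:2]-O; X=d[...,0]*np.cos(YAW)+d[...,1]*np.sin(YAW); Y=-d[...,0]*np.sin(YAW)+d[...,1]*np.cos(YAW); Z=W[...,2]
    g=(im.max(2)-im.min(2)<30)&(im.max(2)>70)&(im.max(2)<170)
    for k,y in(("left",.08),("mid",0),("right",-.08)):
        m=g&(np.abs(Y-y)<.027)&(X>-.06)&(X<.025)&(Z>.034)&(Z<.11)
        if m.sum()>15:
            p=np.polyfit(X[m],Z[m],1); r=Z[m]-np.polyval(p,X[m]); i=np.abs(r)<.004; p=np.polyfit(X[m][i],Z[m][i],1)
            print(n,k,m.sum(),i.sum(),"angle",-np.arctan(p[0]).round(3),X[m].min().round(3),Z[m].max().round(4))
    if n=="scene": cv2.imwrite("pics/g5.png",cv2.resize(c["image"][150:290,270:430],(685,600),interpolation=cv2.INTER_CUBIC))
```

```text
0.0 [-0.0001  0.      0.0002] [-0.09  0.39 -1.21] 19.69 0.024
0.1 [0.0004 0.     0.0006] [ 0.18 -0.36 -0.9 ] 19.97 0.0234
0.2 [0.0004 0.0001 0.0006] [-1.34 -0.47 -1.81] 20.24 0.0236
0.3 [0.0004 0.0001 0.0005] [ 0.06  0.29 -0.78] 20.52 0.0238
0.4 [0.0004 0.0001 0.0005] [-0.21  0.69 -1.41] 20.79 0.0235
0.5 [0.0005 0.0001 0.0005] [-0.86 -0.22 -2.48] 21.07 0.0236
0.6 [0.0005 0.0001 0.0005] [-0.7   0.78 -1.34] 21.34 0.024
0.7 [0.0006 0.0001 0.0005] [-1.4  -1.08 -1.29] 21.62 0.0237
scene left 412 350 angle 0.672 -0.041 0.0935
scene mid 361 322 angle -0.001 -0.054 0.0539
scene right 432 392 angle -0.004 -0.054 0.0536
top left 38 36 angle 0.691 -0.019 0.0792
top mid 238 232 angle -0.001 -0.053 0.044
top right 220 210 angle -0.004 -0.053 0.0437
```

View pics/g5.png

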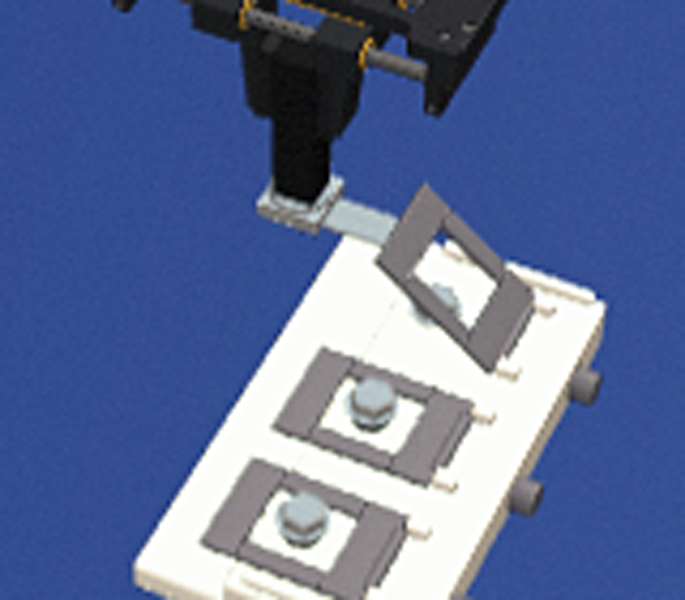

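The left cap is open at about 0.68 rad (39°), resting on the blade at (390,230). The other two caps are shut, the left bolt is down, and the forces are small and steady. I'll hand it in.

Run:
```python
from cell import manip,order
manip.dwell(.5); q=manip.state(); print(q["clock"],q["gripper_width"],q["grasp_force"],q["tool_pos"])
print(order.close_job())
```

```text
22.5167 0.02377136889416923 44.994900561869144 [0.52086684 0.09546909 0.14093485]
the job is handed in; nothing more can be done
None
```

The left bolt is the loose one: it sank about 8 mm when tapped. Its cap is now held open at about 39° on the gripped iron's blade, the other two caps are shut, and I handed the job in at about 22.5 s.

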